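Check that two hand levers stop short of the bar

TASK

Two hand levers have been adjusted and stand on the bench to be checked. With the outside of the fingers, press the short lever in towards its bar until it stops, and let it spring right back; then press the long lever in until it stops, and finish while holding it there against its stop. Press firmly but do not force the levers, do not pinch a lever or put a finger against a bar, and leave everything else on the bench where it is.

Things in the scene. Friction and masses are not known exactly. Their poses are not given: they have to be found in the camera images.
- long_unit: Unit with the long lever (120 mm): grey bench stand, 130 x 90 mm, 126 mm high, carrying a level bar along its y axis and, on its -x side towards the robot, the lever, pivoted at the -y end, free end to +y. Pressing in = pushing along the unit's +x. Origin on the worktop under the bar's middle, z up. May stand left or right, turned up to 0.3 rad.
- short_unit: Unit with the short lever (76 mm): grey bench stand, 130 x 90 mm, 126 mm high, carrying a level bar along its y axis and, on its -x side towards the robot, the lever, pivoted at the +y end, free end to -y. Pressing in = pushing along the unit's +x. Origin on the worktop under the bar's middle, z up. May stand left or right, turned up to 0.3 rad.
- long_lever (a joint): The long lever's angle: 0 at rest (its free end 0.40 rad out from the bar), grows as it is pressed in, stops at 0.40 on its stop screw, parallel to the bar and about 10 mm short of it. A spring brings it back to 0 when let go. At the pad it takes about 1.6 N to start it and 5 N to reach the stop; more only loads the stop.
- short_lever (a joint): The short lever's angle: 0 at rest (its free end 0.40 rad out from the bar), grows as it is pressed in, stops at 0.40 on its stop screw, parallel to the bar and about 10 mm short of it. A spring brings it back to 0 when let go. At the pad it takes about 1.7 N to start it and 5 N to reach the stop; more only loads the stop.
- long_pad (a point): Point on the outer (robot-facing) face of the long lever's blade, mid-height, 98 mm from the pivot, 22 mm short of the free end; moves with the lever, at rest it is 105 mm above the worktop and travels about 39 mm to the stop. The blade is 16 mm high and 10 mm thick, with free space below it and in front of it.
- short_pad (a point): Point on the outer (robot-facing) face of the short lever's blade, mid-height, 54 mm from the pivot, 22 mm short of the free end; moves with the lever, at rest it is 105 mm above the worktop and travels about 22 mm to the stop. The blade is 16 mm high and 10 mm thick, with free space below it and in front of it.
- long_pivot (a point): Pivot (vertical axis) of the long lever, 105 mm above the worktop, 32 mm in front of the bar's centre line.
- short_pivot (a point): Pivot (vertical axis) of the short lever, 105 mm above the worktop, 32 mm in front of the bar's centre line.
- long_bar: The long lever unit's fixed bar: steel tube with a ribbed black rubber grip, 28 mm diameter, 190 mm long, along its y axis, level, 105 mm above the worktop. Origin on its centre line half-way along.
- short_bar: The short lever unit's fixed bar: steel tube with a ribbed black rubber grip, 28 mm diameter, 190 mm long, along its y axis, level, 105 mm above the worktop. Origin on its centre line half-way along.
- die_a: Loose steel setting die, 22 mm wide, 45 mm high, standing near the long lever's free end; origin at its underside. Bystander.
- die_b: Loose steel setting die, 22 mm wide, 38 mm high, behind the short lever's unit; origin at its underside. Bystander.
- spool_a: Loose spool of white thread, 33 mm wide, 55 mm high, behind the long lever's unit; origin at its underside. Bystander.
- spool_b: Loose spool of blue thread, 33 mm wide, 55 mm high, at the back; origin at its underside. Bystander.
- oiler: Loose oil bottle with a spout, 42 mm wide, 124 mm high, at the back; origin at its underside. Bystander.
- dish: Loose round tin dish of snaps, 68 mm wide, 19 mm high, behind, between the units; origin at its underside. Bystander.
- driver: Loose screwdriver, 187 mm long, handle 25 mm thick, lying in front of the units; origin under its middle. Bystander.
Mind the look-alikes: they are no part of the job. Leave any orange look-alike of the long_unit alone. Leave any turquoise look-alike of the short_unit alone.

How it is judged:
On the way, in this order (a step that is already met when the one before it is completed fails the run):
1. the short lever is pressed in to its stop by the fingers (value of joint short_lever above 0.36 rad and contact force between the fingers and short_lever above 1.5 N), for 0.2 s.
2. the short lever is let go and has sprung back (value of joint short_lever below 0.04 rad and contact force between the fingers and short_lever below 0.3 N), for 0.2 s.
3. the long lever is pressed in to its stop by the fingers (value of joint long_lever above 0.36 rad and contact force between the fingers and long_lever above 1.5 N), for 0.2 s.
At the end, for the whole second after the job is handed in: The fingers hold the long lever in at its stop (joint above 0.36 of 0.40 rad, with more than 3 N on it) and the short lever is back out (below 0.04 rad) and not touched (all of step 2 and value of joint long_lever above 0.36 rad and contact force between the fingers and long_lever above 3 N); the arm keeps its last pose, push and grip.
It fails at once if a lever is forced (more than 40 N) (contact force between the fingers and long_lever above 40 N or contact force between the fingers and short_lever above 40 N).
It fails at once if a finger is put against a bar, or a lever pinched against it (contact force between the fingers and long_bar above 2 N or contact force between the fingers and short_bar above 2 N).
It fails at once if a loose thing on the bench is shifted by more than 20 mm or lifted (distance of any of die_a, die_b, spool_a, spool_b, oiler, dish, driver from where it was at the start of the episode above 0.02 m).
It also fails if it takes over 45 s, if anything falls off the work surface, if the arm or the gripper's body presses on something with over 40 N, if the wrist force passes 120 N, or if a joint passes its speed limit or range.

ROBOT

A 7-joint arm with a two-finger parallel gripper is mounted at the origin on a cart in front of the work surface, level with it; the furniture and walls round the work are solid. World frame = base frame: x ahead of the robot, y to its left, z up, the work surface at z = 0. Lengths are in m, angles in rad, forces in N, time in s.
With the tool pointing down it reaches from about 0.4 to 0.85 m from the base axis. Payload 10.4 kg.
Tool frame: the origin (TCP) lies where the fingers leave the gripper's body, on its centre line; the fingertips stand 70 mm ahead of it and the grasp point (between the pads) lies r.grip_depth ahead of it (r.grip_depth is the distance from the TCP to the grasp point, in m); z points along the fingers, y is the direction in which the jaws open and shut (so a half turn about z gives the same grasp; the last joint's range is limited). The gripper opens to 87 mm and grips with 3 to 60 N. Pads are 19 mm wide; open, the fingers measure 117 mm over their backs; the gripper's body (75 mm by 190 mm) begins 51 mm behind the grasp point.
Start: joints at [1.287, 0.332, -0.065, 1.46, 0.022, 1.35, -0.088], TCP at [0.161, -0.604, 0.292] pointing down, gripper open.
Joint ranges: [-2.6, 2.6], [-0.5, 2.12], [-1.47, 1.34], [0.16, 2.42], [-1.27, 4.41], [0.06, 2.06], [-2.6, 2.6]. Speed limits (rad/s): [2.22, 2.22, 2.79, 2.79, 3.14, 3.14, 3.14].

INTERFACE

Orientations are given as a unit quaternion [x, y, z, w].
In Python, from bench import monitor, viewer, workorder, nets, r gives the robot as it stands.
- The arm moves only by the tool drive_tool, never from a script. Its argument "plan" is a list of rows, each an object of numbers: "rx", "ry", "rz": the turn, a rotation vector about the tool's x, y, z in units of 360 degrees (1.0 is 360 degrees); "x", "y", "z": the shift along the tool's x, y, z in units of 1000 mm (1.0 is 1000 mm); "fingers": the opening, from 0 (shut) to 1 (fully open). In form: [{"rx": .., "ry": .., "rz": .., "x": .., "y": .., "z": .., "fingers": ..}, ...]. A call has 1 to 12 rows; each row is the pose to reach, as a shift and turn from the pose commanded when the call began, along the tool's axes at that moment, turning the shorter way round; what a row does not reach only later rows make up. A row lasts 1/8 s, in which the tool goes at most 62.5 mm and 10.7 degrees, less where a joint would pass 70% of its speed; a pose out of reach is approached as far as the arm can. A call with a number of a shift or a turn outside -1 to 1 is refused whole. A call with a gripper value outside its range is refused whole. The fingers move at their own pace and stop on an object; "squeeze" is the grip in N (left out, the last holds). Time passes only in rows, so rows that repeat a pose let the fingers close. It gives the time, the measured TCP pose, the force and the opening at its end, in the units of the state.
- monitor.read_state(): the state, without advancing time (a new reading comes with each control period).
- viewer.camera(name): name is "side" or "top" or "wrist"; returns a dict with "color" (400x640x3 uint8, red, green, blue), "depth" (400x640 float32, m along the optical axis (not along the pixel's ray), 0 where there is no reading), "camera_matrix" (3x3 intrinsics, pixels), "xyz" and "rotation" of the camera in the world. Camera axes: x right, y down, z forward; pixel columns grow to the right and rows downward; lengths in m; the calibration is good to about 2 mm. The wrist camera is an equidistant fisheye: a pixel r from the principal point sees the ray r / f radians off the axis. A picture is of the moment at which its call begins.
- workorder.close_job(): hands the job in, once; it reports no verdict.
Trained networks look in the newest picture that a camera, given by its name, has taken for a name from the list of things; names that differ only in an ending like _2 or _b are one class to them, and where a whole thing is asked for, a point or a joint stands for the part that bears it (a point fixed in the world has none). Each returns a list of dicts, best first, with "confidence" (0 to 1); they miss things now and then, are a little off and sometimes report something else, mostly with a low value. They report only what shows in the picture. A call takes as long as a camera call. They do not tell look-alikes from the thing itself.
- nets.find_in(label, camera): "centre" ([x, y, z] in m, in world coordinates, good to about 4 mm: the middle of the surface that is visible of it).
- nets.regions_of(label, camera): "region" (400x640 bool, what is visible of it).
The state is a dict: "time": time; "joint_positions": joint angles; "joint_vel": joint speeds; "joint_torque": joint torques, N m; "ee_pos": TCP position; "eef_rot": TCP orientation; "ft_force": force on the tool from outside, world axes, zero at the start; "torque": the same for the moment, N m; "width": finger opening in m.
Only numpy, scipy, OpenCV 4.12 (cv2) and the standard library are available. Lean on these libraries where they do the work, as an engineer would, in place of code of your own. Each camera call takes 0.05 s, during which the arm holds its last target.

## Working session

There is one attempt and no reset: what is moved stays moved. The work goes in short steps, Python scripts to look and compute and a tool call to move; the robot and the scene stay as the last step left them, time stands still between calls to the robot, and variables do not carry over. Pictures are saved under pics/ and viewed, and the job is handed in when it is done.

Besides the shell and the picture viewer there is one more tool, called as a command line: name --argument value ..., lists and objects as JSON in quotes. drive_tool: Moves the arm, as the interface text tells. Its arguments: {"type":"object","properties":{"plan":{"type":"array","items":{"type":"object","properties":{"rx":{"type":"number","minimum":-1,"maximum":1},"ry":{"type":"number","minimum":-1,"maximum":1},"rz":{"type":"number","minimum":-1,"maximum":1},"x":{"type":"number","minimum":-1,"maximum":1},"y":{"type":"number","minimum":-1,"maximum":1},"z":{"type":"number","minimum":-1,"maximum":1},"fingers":{"type":"number"}}}},"squeeze":{"type":"number"}},"required":["plan"]}

```bash
ls; mkdir -p pics
python3 - <<'E'
from bench import monitor, viewer, workorder, nets, r
import cv2
s=monitor.read_state(); print(s, r.grip_depth)
for n in ["side","top","wrist"]:
    c=viewer.camera(n); cv2.imwrite(f"pics/{n}0.png",c["color"][:,:,::-1]); print(n,c["xyz"],c["rotation"],c["camera_matrix"])
    for l in ["long_unit","short_unit","long_lever","short_lever","long_pad","short_pad","long_pivot","short_pivot","long_bar","short_bar","driver","die_a"]:
        print(l,[(d["confidence"],d["centre"]) for d in nets.find_in(l,n)])
E
```

```text
pics
{'time': 0.0, 'joint_positions': array([ 1.28741143,  0.33289315, -0.06464202,  1.4609354 ,  0.02160401,
        1.34987145, -0.0884816 ]), 'joint_vel': array([ 0.00162799, -0.00028337, -0.00043102,  0.0003415 ,  0.00059791,
       -0.00028704,  0.00067084]), 'joint_torque': array([-3.99990913e-04, -6.23265266e+01,  2.42438132e-02, -3.89882076e+01,
       -6.14642724e-02,  3.99602135e-02,  1.92532234e-04]), 'ee_pos': array([ 0.16104389, -0.60360897,  0.29144325]), 'eef_rot': array([ 9.91511649e-01,  1.30015963e-01, -1.34549002e-04, -6.93214671e-04]), 'ft_force': array([ 0.04347624, -0.07119835,  0.03170571]), 'torque': array([0.04110383, 0.00376885, 0.01981008]), 'width': 0.08693534948496963} 0.051
side [ 1.09075973 -0.64516355  0.90568898] [ 0.87504482  0.27174349 -0.11640246 -0.38327863] [[480.87951182   0.         319.49521473]
 [  0.         480.87951182 199.10749987]
 [  0.           0.           1.        ]]
long_unit [(0.92, [0.5616, -0.2417, 0.058]), (0.88, [0.8305, -0.2813, 0.1079]), (0.58, [0.8545, 0.1392, 0.0656])]
short_unit [(0.84, [0.5778, 0.2093, 0.0617]), (0.6, [
[... 2092 characters left out ...]
042, 0.1096])]
long_bar [(0.86, [0.8483, 0.2296, 0.1148]), (0.69, [0.8261, -0.2241, 0.1169]), (0.58, [0.5483, -0.1719, 0.1133])]
short_bar [(0.63, [0.5811, 0.4008, 0.1171]), (0.58, [0.5608, 0.1537, 0.1129])]
driver [(0.62, [0.3963, -0.0165, 0.0204]), (0.4, [0.6445, -0.1608, 0.0533])]
die_a [(0.56, [0.6495, 0.1448, 0.0252])]
wrist [ 0.24259217 -0.58241771  0.38453365] [ 0.78346726 -0.60234789 -0.09298874  0.12128139] [[309.70691629   0.         317.59543404]
 [  0.         309.70691629 193.23248076]
 [  0.           0.           1.        ]]
long_unit []
short_unit []
long_lever []
short_lever []
long_pad []
short_pad []
long_pivot []
short_pivot []
long_bar []
short_bar []
driver []
die_a []
```

View pics/top0.png

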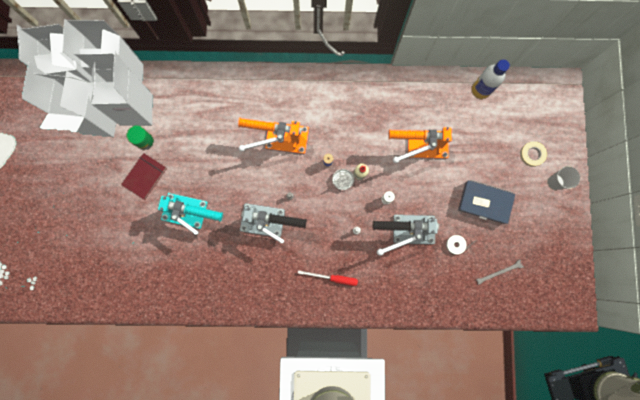

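View pics/side0.png

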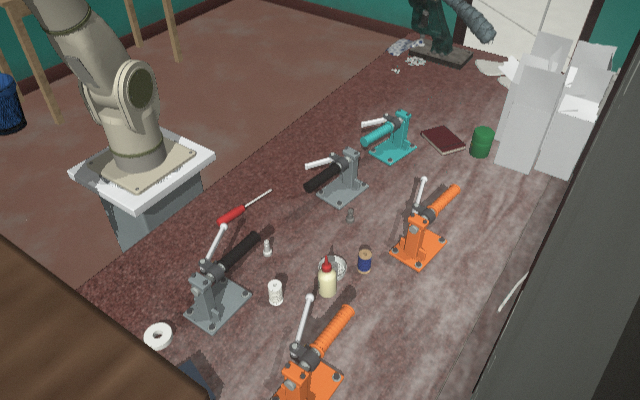

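The top picture shows long-lever candidates at grey (410,232), orange (287,135) and orange (430,143). The short-lever candidates are grey (265,222) and turquoise (183,212). By the description I choose the two grey ones. The die by the long free end is at (356,231), and the driver lies in front at (330,277). Next I check crops and the geometry.

```bash
cat > h.py <<'E'
from bench import monitor, viewer, workorder, nets, r
import cv2, numpy as np
from scipy.spatial.transform import Rotation as R
def cloud(c):
    K=c["camera_matrix"];d=c["depth"];v,u=np.mgrid[:400,:640]
    p=np.stack([(u-K[0,2])/K[0,0]*d,(v-K[1,2])/K[1,1]*d,d],-1)
    rot=np.asarray(c["rotation"]); M=R.from_quat(rot).as_matrix() if rot.size==4 else rot
    P=p@M.T+c["xyz"]; P[d==0]=np.nan
    return P
E
python3 - <<'E'
from h import *
cs={n:viewer.camera(n) for n in["top","side"]}
t=cs["top"]["color"][:,:,::-1]; s=cs["side"]["color"][:,:,::-1]
a=cv2.resize(t[180:290,220:460],(800,367),interpolation=cv2.INTER_CUBIC)
cv2.imwrite("pics/crop_t.png",a)
b=np.hstack([cv2.resize(s[210:340,160:290],(400,400),interpolation=cv2.INTER_CUBIC),cv2.resize(s[130:260,290:420],(400,400),interpolation=cv2.INTER_CUBIC)])
cv2.imwrite("pics/crop_s.png",b)
for n,c in cs.items():
    P=cloud(c); C=c["color"].astype(int)
    np.savez(f"{n}.npz",P=P,C=C)
    for nm,x0,x1,y0,y1 in [("long",.42,.65,-.34,-.05),("short",.45,.66,.08,.30)]:
        m=(P[...,0]>x0)&(P[...,0]<x1)&(P[...,1]>y0)&(P[...,1]<y1)&(P[...,2]>.085)&(P[...,2]<.14)
        dark=m&(C.max(-1)<70); white=m&(C.min(-1)>130)
        for k,mm in (("dark",dark),("white",white)):
            q=P[mm]; 
            if len(q)<5: print(n,nm,k,len(q));continue
            l=cv2.fitLine(q[:,:2].astype(np.float32),cv2.DIST_HUBER,0,.01,.01).ravel()
            tt=(q[:,:2]-l[2:])@l[:2]
            print(n,nm,k,len(q),"dir",l[:2],"ends",l[2:]+l[:2]*tt.min(),l[2:]+l[:2]*tt.max(),"z",np.percentile(q[:,2],[5,50,95]))
E
```

```text
top long dark 268 dir [0.02501389 0.9996871 ] ends [ 0.55010778 -0.21804869] [ 0.55284338 -0.10871991] z [0.11161312 0.11842812 0.12312002]
top long white 326 dir [ 0.47451448 -0.8802477 ] ends [ 0.46580935 -0.1246874 ] [ 0.56115252 -0.30155368] z [0.10843242 0.11701859 0.13075288]
top short dark 251 dir [0.13585456 0.9907288 ] ends [0.55324231 0.09075623] [0.56751532 0.1948432 ] z [0.11278033 0.11767617 0.12322844]
top short white 291 dir [0.6350816 0.7724451] ends [0.49612578 0.1563042 ] [0.59105268 0.27176309] z [0.10842258 0.1191035  0.13113125]
side long dark 654 dir [ 0.01206364 -0.9999272 ] ends [ 0.56107993 -0.11124837] [ 0.56315716 -0.28342432] z [0.09883797 0.1146553  0.11960211]
side long white 422 dir [ 0.43460333 -0.90062195] ends [ 0.47038285 -0.12494788] [ 0.55797131 -0.30645614] z [0.1074018  0.11404773 0.1266273 ]
side short dark 453 dir [0.1949601 0.9808112] ends [0.56009539 0.08318787] [0.58769743 0.22204905] z [0.09888459 0.11370834 0.11951458]
side short white 252 dir [0.61331767 0.78983635] ends [0.501314   0.15231656] [0.59340208 0.27090847] z [0.10106128 0.11195588 0.12710694]
```

```bash
sleep 0.1; ls pics
```

```text
crop_s.png
crop_t.png
side0.png
top0.png
wrist0.png
```

View pics/crop_t.png

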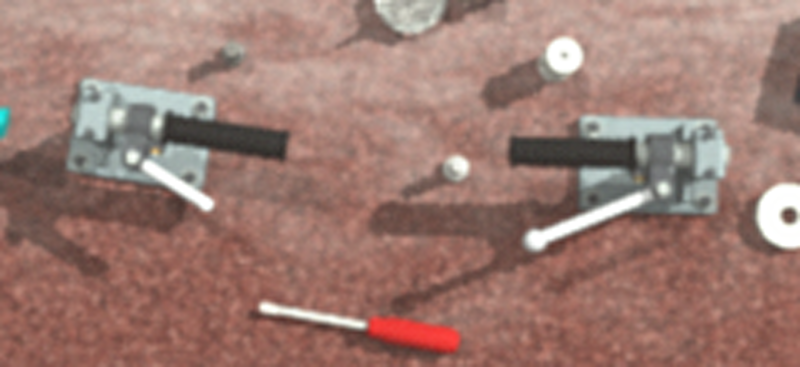

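View pics/crop_s.png

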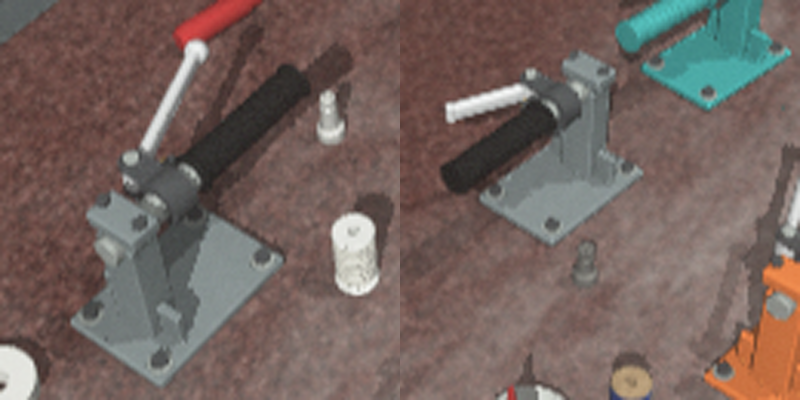

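The crops confirm the choice: grey short unit on the left (lever tip at crop (210,205)), and grey long unit on the right (ball-ended lever tip at (535,240)). I now refit the blades.

Run:
```python
import numpy as np, cv2
from scipy.optimize import least_squares
D={n:np.load(f"{n}.npz") for n in("top","side")}
def lever(nm,box):
  for n in D:
    P=D[n]["P"];C=D[n]["C"];x0,x1,y0,y1=box
    m=(P[...,0]>x0)&(P[...,0]<x1)&(P[...,1]>y0)&(P[...,1]<y1)&(P[...,2]>.09)&(P[...,2]<.125)&(C.min(-1)>110)
    q=P[m];l=cv2.fitLine(q[:,:2].astype(np.float32),cv2.DIST_HUBER,0,.001,.001).ravel()
    nrm=np.array([-l[1],l[0]]);t=(q[:,:2]-l[2:])@l[:2];w=(q[:,:2]-l[2:])@nrm
    print(nm,n,len(q),"ang dx/dy",np.arctan2(l[0]*np.sign(l[1]),abs(l[1])),"ends",l[2:]+l[:2]*t.min(),l[2:]+l[:2]*t.max(),"w",np.percentile(w,[2,98]),"z",np.percentile(q[:,2],[5,50,95]))
lever("long",(.44,.515,-.26,-.10)); lever("short",(.47,.535,.13,.205))
# bar: cylinder fit radius 14, z .105
def bar(nm,box):
  for n in D:
    P=D[n]["P"];C=D[n]["C"];x0,x1,y0,y1=box
    m=(P[...,0]>x0)&(P[...,0]<x1)&(P[...,1]>y0)&(P[...,1]<y1)&(P[...,2]>.09)&(P[...,2]<.125)&(C.max(-1)<75)
    q=P[m]
    f=lambda p:(np.hypot((q[:,0]-p[0]-p[1]*(q[:,1]-q[:,1].mean()))*np.cos(np.arctan(p[1])),q[:,2]-p[2])-.014)
    s=least_squares(f,[q[:,0].mean(),0,.105],loss="soft_l1",f_scale=.002)
    print(nm,n,len(q),"x",s.x[0],"at y",q[:,1].mean(),"slope",s.x[1],"z",s.x[2],"yrange",q[:,1].min(),q[:,1].max())
bar("long",(.53,.59,-.21,-.08));bar("short",(.53,.60,.07,.19))
```

```text
long top 144 ang dx/dy -0.374836 ends [ 0.47149505 -0.12175501] [ 0.51860783 -0.24150165] w [-0.006254    0.00621398] z [0.10753259 0.11261845 0.11962423]
long side 202 ang dx/dy -0.35807356 ends [ 0.4760038  -0.12253497] [ 0.51979131 -0.23954973] w [-0.00819233  0.00449286] z [0.10480725 0.11121518 0.11467086]
short top 69 ang dx/dy 0.5377653 ends [0.49879072 0.15406732] [0.52962689 0.20577151] w [-0.00464609  0.0048001 ] z [0.10572861 0.11293538 0.117985  ]
short side 117 ang dx/dy 0.53810346 ends [0.50362478 0.15023389] [0.535763   0.20407988] w [-0.00440345  0.00615473] z [0.10012947 0.10909539 0.1140179 ]
long top 253 x 0.5529635266780429 at y -0.16076100692204917 slope 0.00203458231144802 z 0.10595646256140537 yrange -0.20974832215909234 -0.10904282751305135
long side 523 x 0.5535835588613653 at y -0.16151435594525917 slope 0.01293981600904186 z 0.10430547336452613 yrange -0.20993455603693567 -0.1111705973650372
short top 247 x 0.5607161938639208 at y 0.14081589330115749 slope 0.12875377443182637 z 0.10533142908326039 yrange 0.08978829079264411 0.18988742825165505
short side 413 x 0.5619515577530775 at y 0.13102597997347998 slope 0.13976868403579393 z 0.10431915769309881 yrange 0.08175808530422835 0.18977964170771355
```

drive_tool --plan '[{"x":0.03,"y":-0.015,"fingers":0},{"x":0.08,"y":-0.045,"rz":0.01,"fingers":0},{"x":0.13,"y":-0.075,"rz":0.02,"fingers":0},{"x":0.18,"y":-0.105,"rz":0.03,"fingers":0},{"x":0.23,"y":-0.135,"rz":0.04,"fingers":0},{"x":0.28,"y":-0.165,"rz":0.05,"fingers":0},{"x":0.31,"y":-0.2,"rz":0.063,"fingers":0},{"x":0.33,"y":-0.24,"rz":0.063,"fingers":0},{"x":0.345,"y":-0.28,"rz":0.063,"fingers":0},{"x":0.36,"y":-0.32,"rz":0.063,"fingers":0},{"x":0.37,"y":-0.345,"rz":0.063,"fingers":0},{"x":0.37,"y":-0.35,"rz":0.063,"fingers":0}]' --squeeze 20

```text
validation failed for argument at $.pl...
```

drive_tool --plan '[{"rx":0.0,"ry":0.0,"rz":0.0,"x":0.03,"y":-0.015,"z":0.0,"fingers":0.0}]' --squeeze 20

```text
time: 2.17
ee_pos: [0.1841, -0.5826, 0.292]
eef_rot: [0.992, 0.128, -0.001, 0.0]
ft_force: [0.7, -0.0, -0.5]
width: 0.0827
```

drive_tool --plan '[{"rx":0.0,"ry":0.0,"rz":0.01,"x":0.05,"y":-0.03,"z":0.0,"fingers":0.0},{"rx":0.0,"ry":0.0,"rz":0.02,"x":0.1,"y":-0.06,"z":0.0,"fingers":0.0},{"rx":0.0,"ry":0.0,"rz":0.03,"x":0.15,"y":-0.09,"z":0.0,"fingers":0.0},{"rx":0.0,"ry":0.0,"rz":0.04,"x":0.2,"y":-0.12,"z":0.0,"fingers":0.0},{"rx":0.0,"ry":0.0,"rz":0.05,"x":0.25,"y":-0.15,"z":0.0,"fingers":0.0},{"rx":0.0,"ry":0.0,"rz":0.063,"x":0.28,"y":-0.185,"z":0.0,"fingers":0.0},{"rx":0.0,"ry":0.0,"rz":0.063,"x":0.3,"y":-0.225,"z":0.0,"fingers":0.0},{"rx":0.0,"ry":0.0,"rz":0.063,"x":0.315,"y":-0.265,"z":0.0,"fingers":0.0},{"rx":0.0,"ry":0.0,"rz":0.063,"x":0.33,"y":-0.305,"z":0.0,"fingers":0.0},{"rx":0.0,"ry":0.0,"rz":0.063,"x":0.34,"y":-0.33,"z":0.0,"fingers":0.0},{"rx":0.0,"ry":0.0,"rz":0.063,"x":0.34,"y":-0.335,"z":0.0,"fingers":0.0}]'

```text
time: 3.55
ee_pos: [0.4287, -0.1687, 0.2926]
eef_rot: [0.998, -0.066, 0.0, 0.0]
ft_force: [-0.1, -1.2, 0.6]
width: 0.0003
```

```bash
cat >> h.py <<'E'
def go(x,y,z,yaw):
    s=monitor.read_state(); Q=R.from_quat(s["eef_rot"])
    T=R.from_matrix(np.array([[np.cos(yaw),np.sin(yaw),0],[np.sin(yaw),-np.cos(yaw),0],[0,0,-1]]).astype(float))
    print("t",s["time"],"pos",s["ee_pos"],"F",s["ft_force"],"w",s["width"])
    print("shift",Q.inv().apply(np.array([x,y,z])-s["ee_pos"]).round(4),"rot(turns)",((Q.inv()*T).as_rotvec()/2/np.pi).round(4))
E
python3 -c "
from h import *
go(.449,.175,.29,-.135); go(.449,.175,.158,-.135)"
```

```text
t 3.55 pos [ 0.42874942 -0.1687131   0.29256093] F [-0.09010715 -1.24117514  0.64909907] w 0.0003192395701347371
shift [-0.0252 -0.3434  0.0024] rot(turns) [ 0.0001 -0.0001  0.0005]
t 3.55 pos [ 0.42874942 -0.1687131   0.29256093] F [-0.09010715 -1.24117514  0.64909907] w 0.0003192395701347371
shift [-0.0253 -0.3434  0.1344] rot(turns) [ 0.0001 -0.0001  0.0005]
```

drive_tool --plan '[{"rx":0.0,"ry":0.0,"rz":0.0,"x":-0.003,"y":-0.04,"z":0.0,"fingers":0.0},{"rx":0.0,"ry":0.0,"rz":0.0,"x":-0.006,"y":-0.09,"z":0.0,"fingers":0.0},{"rx":0.0,"ry":0.0,"rz":0.0,"x":-0.01,"y":-0.14,"z":0.0,"fingers":0.0},{"rx":0.0,"ry":0.0,"rz":0.0,"x":-0.014,"y":-0.19,"z":0.0,"fingers":0.0},{"rx":0.0,"ry":0.0,"rz":0.0,"x":-0.018,"y":-0.24,"z":0.01,"fingers":0.0},{"rx":0.0,"ry":0.0,"rz":0.0,"x":-0.022,"y":-0.29,"z":0.03,"fingers":0.0},{"rx":0.0,"ry":0.0,"rz":0.0,"x":-0.025,"y":-0.33,"z":0.06,"fingers":0.0},{"rx":0.0,"ry":0.0,"rz":0.0,"x":-0.025,"y":-0.343,"z":0.1,"fingers":0.0},{"rx":0.0,"ry":0.0,"rz":0.0,"x":-0.025,"y":-0.343,"z":0.125,"fingers":0.0},{"rx":0.0,"ry":0.0,"rz":0.0,"x":-0.025,"y":-0.343,"z":0.134,"fingers":0.0},{"rx":0.0,"ry":0.0,"rz":0.0,"x":-0.025,"y":-0.343,"z":0.134,"fingers":0.0}]'

```text
time: 4.92
ee_pos: [0.4502, 0.1722, 0.1583]
eef_rot: [0.998, -0.068, -0.0, 0.0]
ft_force: [0.0, -0.3, 0.3]
width: 0.0002
```

Run:
```python
from h import *
go(.5186,.1653,.158,-.135)
for n in("side","wrist"):
    c=viewer.camera(n);cv2.imwrite(f"pics/{n}1.png",c["color"][:,:,::-1])
```

```text
t 4.925 pos [0.45021238 0.17223148 0.15833703] F [ 0.00200428 -0.29601708  0.31107412] w 0.00024140432396012714
shift [ 0.0687 -0.0024  0.0003] rot(turns) [ 0.      0.     -0.0002]
```

View pics/side1.png

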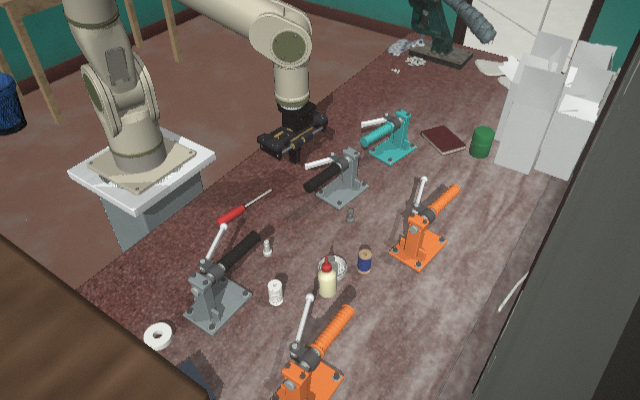

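View pics/wrist1.png

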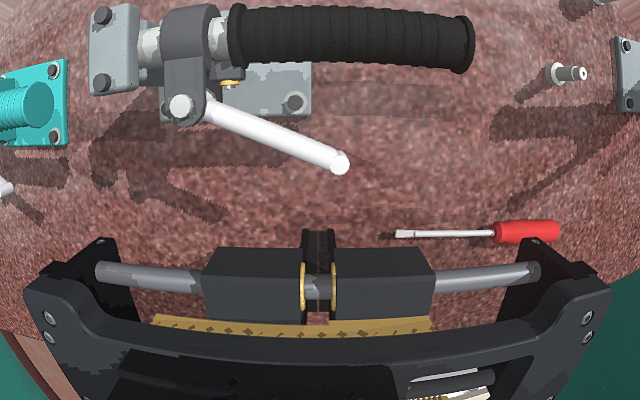

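drive_tool --plan '[{"rx":0.0,"ry":0.0,"rz":0.0,"x":0.015,"y":-0.002,"z":0.0,"fingers":0.0},{"rx":0.0,"ry":0.0,"rz":0.0,"x":0.03,"y":-0.002,"z":0.0,"fingers":0.0},{"rx":0.0,"ry":0.0,"rz":0.0,"x":0.04,"y":-0.002,"z":0.0,"fingers":0.0},{"rx":0.0,"ry":0.0,"rz":0.0,"x":0.048,"y":-0.002,"z":0.0,"fingers":0.0},{"rx":0.0,"ry":0.0,"rz":0.0,"x":0.054,"y":-0.002,"z":0.0,"fingers":0.0},{"rx":0.0,"ry":0.0,"rz":0.0,"x":0.058,"y":-0.002,"z":0.0,"fingers":0.0},{"rx":0.0,"ry":0.0,"rz":0.0,"x":0.06,"y":-0.002,"z":0.0,"fingers":0.0},{"rx":0.0,"ry":0.0,"rz":0.0,"x":0.06,"y":-0.002,"z":0.0,"fingers":0.0}]'

```text
time: 6.02
ee_pos: [0.5093, 0.1667, 0.158]
eef_rot: [0.998, -0.067, -0.0, 0.0]
ft_force: [-4.0, -0.9, -0.7]
width: 0.0007
```

Run:
```python
from h import *
go(.5186,.1653,.158,-.135)
for n in("wrist",):
    c=viewer.camera(n);cv2.imwrite(f"pics/{n}2.png",c["color"][:,:,::-1])
```

```text
t 6.025 pos [0.50933046 0.16669302 0.15804238] F [-3.98148293 -0.90173939 -0.65686666] w 0.0006904876138635744
shift [0.0094 0.0001 0.    ] rot(turns) [ 0.0001  0.0001 -0.    ]
```

View pics/wrist2.png

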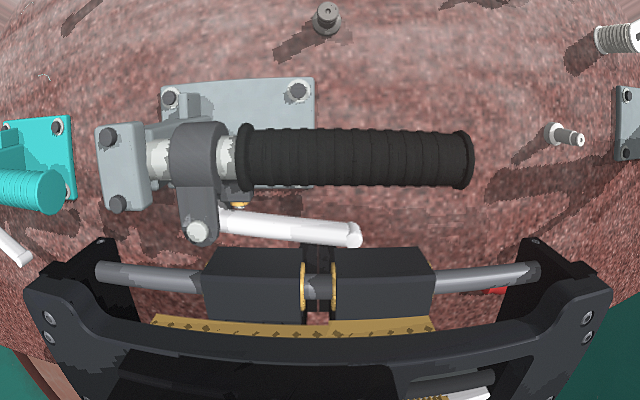

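The lever is moving: its tip is at (355,238), not yet parallel to the bar, with 4 N on it. I press on in small steps.

drive_tool --plan '[{"rx":0.0,"ry":0.0,"rz":0.0,"x":0.003,"y":0.0,"z":0.0,"fingers":0.0},{"rx":0.0,"ry":0.0,"rz":0.0,"x":0.005,"y":0.0,"z":0.0,"fingers":0.0},{"rx":0.0,"ry":0.0,"rz":0.0,"x":0.007,"y":0.0,"z":0.0,"fingers":0.0},{"rx":0.0,"ry":0.0,"rz":0.0,"x":0.007,"y":0.0,"z":0.0,"fingers":0.0}]'

```text
time: 6.58
ee_pos: [0.5166, 0.1655, 0.1582]
eef_rot: [0.998, -0.068, -0.0, 0.0]
ft_force: [-5.5, -3.4, 0.8]
width: 0.0005
```

drive_tool --plan '[{"rx":0.0,"ry":0.0,"rz":0.0,"x":0.001,"y":0.0,"z":0.0,"fingers":0.0},{"rx":0.0,"ry":0.0,"rz":0.0,"x":0.001,"y":0.0,"z":0.0,"fingers":0.0}]'

```text
time: 6.82
ee_pos: [0.5171, 0.1654, 0.1581]
eef_rot: [0.998, -0.068, -0.001, 0.001]
ft_force: [-7.6, -3.7, 2.1]
width: 0.0005
```

drive_tool --plan '[{"rx":0.0,"ry":0.0,"rz":0.0,"x":0.001,"y":0.0,"z":0.0,"fingers":0.0},{"rx":0.0,"ry":0.0,"rz":0.0,"x":0.001,"y":0.0,"z":0.0,"fingers":0.0}]'

```text
time: 7.08
ee_pos: [0.5174, 0.1654, 0.1581]
eef_rot: [0.998, -0.067, -0.001, 0.001]
ft_force: [-11.2, -3.9, 5.2]
width: 0.0006
```

Run:
```python
from h import *
go(.449,.175,.158,-.135)
c=viewer.camera("wrist");cv2.imwrite(f"pics/w3.png",cv2.resize(c["color"][130:300,150:430,::-1],(784,476)))
```

```text
t 7.075 pos [0.51737358 0.16543303 0.15805066] F [-11.21693601  -3.86314436   5.20772567] w 0.0006170157457189352
shift [-0.069  -0.0003  0.0002] rot(turns) [0.0003 0.0004 0.    ]
```

View pics/w3.png

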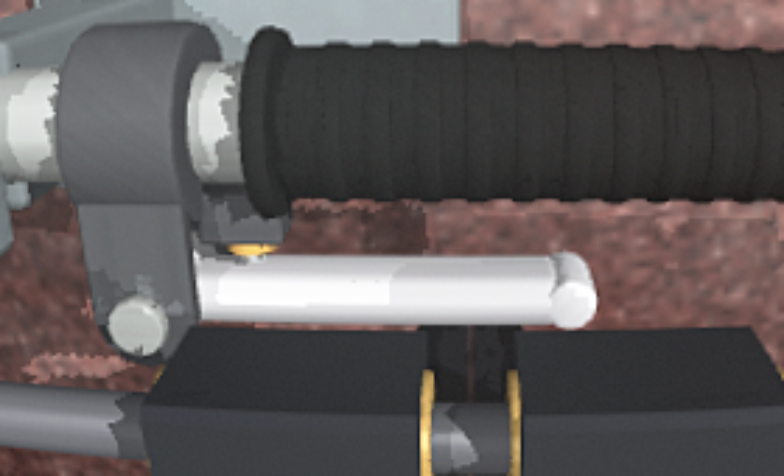

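The lever is parallel to the bar and against its stop screw at (250,248), with about 12 N on it and a clear gap to the bar. I hold a moment, then let it go.

drive_tool --plan '[{"rx":0.0,"ry":0.0,"rz":0.0,"x":0.0,"y":0.0,"z":0.0,"fingers":0.0},{"rx":0.0,"ry":0.0,"rz":0.0,"x":0.0,"y":0.0,"z":0.0,"fingers":0.0},{"rx":0.0,"ry":0.0,"rz":0.0,"x":-0.005,"y":0.0,"z":0.0,"fingers":0.0},{"rx":0.0,"ry":0.0,"rz":0.0,"x":-0.015,"y":0.0,"z":0.0,"fingers":0.0},{"rx":0.0,"ry":0.0,"rz":0.0,"x":-0.03,"y":0.0,"z":0.0,"fingers":0.0},{"rx":0.0,"ry":0.0,"rz":0.0,"x":-0.05,"y":0.0,"z":0.0,"fingers":0.0},{"rx":0.0,"ry":0.0,"rz":0.0,"x":-0.065,"y":0.0,"z":0.0,"fingers":0.0},{"rx":0.0,"ry":0.0,"rz":0.0,"x":-0.07,"y":0.0,"z":0.0,"fingers":0.0},{"rx":0.0,"ry":0.0,"rz":0.0,"x":-0.07,"y":0.0,"z":0.0,"fingers":0.0},{"rx":0.0,"ry":0.0,"rz":0.0,"x":-0.07,"y":0.0,"z":0.0,"fingers":0.0}]'

```text
time: 8.38
ee_pos: [0.4497, 0.1749, 0.1583]
eef_rot: [0.998, -0.068, 0.0, -0.0]
ft_force: [0.2, -0.8, 0.9]
width: 0.0006
```

Run:
```python
from h import *
go(.425,-.139,.158,-.02)
c=viewer.camera("wrist");cv2.imwrite(f"pics/w4.png",c["color"][:,:,::-1])
```

```text
t 8.375 pos [0.44966352 0.17488976 0.15832131] F [ 0.18255781 -0.76893789  0.88534522] w 0.0005636852195582409
shift [1.800e-02 3.143e-01 3.000e-04] rot(turns) [-0.     -0.0001 -0.0184]
```

View pics/w4.png

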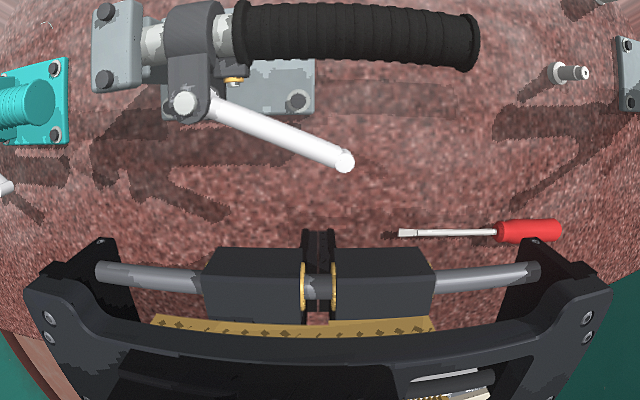

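The short lever has sprung back: its tip is at (345,162), as before the press. Next I go to the long lever.

drive_tool --plan '[{"rx":0.0,"ry":0.0,"rz":0.0,"x":0.0,"y":0.02,"z":0.0,"fingers":0.0},{"rx":0.0,"ry":0.0,"rz":0.0,"x":0.0,"y":0.06,"z":0.0,"fingers":0.0},{"rx":0.0,"ry":0.0,"rz":0.0,"x":0.0,"y":0.105,"z":0.0,"fingers":0.0},{"rx":0.0,"ry":0.0,"rz":-0.005,"x":0.005,"y":0.15,"z":0.0,"fingers":0.0},{"rx":0.0,"ry":0.0,"rz":-0.01,"x":0.01,"y":0.195,"z":0.0,"fingers":0.0},{"rx":0.0,"ry":0.0,"rz":-0.015,"x":0.014,"y":0.24,"z":0.0,"fingers":0.0},{"rx":0.0,"ry":0.0,"rz":-0.0184,"x":0.018,"y":0.28,"z":0.0,"fingers":0.0},{"rx":0.0,"ry":0.0,"rz":-0.0184,"x":0.018,"y":0.305,"z":0.0,"fingers":0.0},{"rx":0.0,"ry":0.0,"rz":-0.0184,"x":0.018,"y":0.314,"z":0.0,"fingers":0.0},{"rx":0.0,"ry":0.0,"rz":-0.0184,"x":0.018,"y":0.314,"z":0.0,"fingers":0.0}]'

```text
time: 9.68
ee_pos: [0.4248, -0.1383, 0.1582]
eef_rot: [1.0, -0.01, 0.0, -0.0]
ft_force: [1.3, 0.0, 0.3]
width: 0.0005
```

Run:
```python
from h import *
go(.507,-.139,.158,-.02)
c=viewer.camera("wrist");cv2.imwrite(f"pics/w5.png",c["color"][:,:,::-1])
```

```text
t 9.675 pos [ 0.42481708 -0.13832859  0.1581811 ] F [1.26645867 0.01293858 0.27331146] w 0.0004905601473075647
shift [ 0.0822 -0.001   0.0002] rot(turns) [-0. -0.  0.]
```

View pics/w5.png

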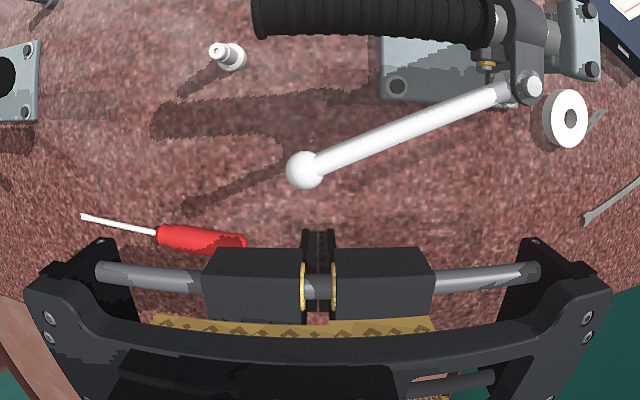

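The die (225,55) and driver (205,238) are clear. The long lever has a ball end at (303,170), so I shift 10 mm towards the pivot to press on the blade.

drive_tool --plan '[{"rx":0.0,"ry":0.0,"rz":0.0,"x":0.005,"y":0.006,"z":0.0,"fingers":0.0},{"rx":0.0,"ry":0.0,"rz":0.0,"x":0.02,"y":0.01,"z":0.0,"fingers":0.0},{"rx":0.0,"ry":0.0,"rz":0.0,"x":0.03,"y":0.01,"z":0.0,"fingers":0.0},{"rx":0.0,"ry":0.0,"rz":0.0,"x":0.038,"y":0.01,"z":0.0,"fingers":0.0},{"rx":0.0,"ry":0.0,"rz":0.0,"x":0.045,"y":0.01,"z":0.0,"fingers":0.0},{"rx":0.0,"ry":0.0,"rz":0.0,"x":0.052,"y":0.01,"z":0.0,"fingers":0.0},{"rx":0.0,"ry":0.0,"rz":0.0,"x":0.058,"y":0.01,"z":0.0,"fingers":0.0},{"rx":0.0,"ry":0.0,"rz":0.0,"x":0.064,"y":0.01,"z":0.0,"fingers":0.0},{"rx":0.0,"ry":0.0,"rz":0.0,"x":0.069,"y":0.01,"z":0.0,"fingers":0.0},{"rx":0.0,"ry":0.0,"rz":0.0,"x":0.072,"y":0.01,"z":0.0,"fingers":0.0},{"rx":0.0,"ry":0.0,"rz":0.0,"x":0.072,"y":0.01,"z":0.0,"fingers":0.0}]'

```text
time: 11.1
ee_pos: [0.4965, -0.1497, 0.1581]
eef_rot: [1.0, -0.01, -0.0, -0.0]
ft_force: [-4.8, 2.0, -0.1]
width: 0.0004
```

Run:
```python
from h import *
go(.507,-.149,.158,-.02)
c=viewer.camera("wrist");cv2.imwrite(f"pics/w6.png",c["color"][:,:,::-1])
```

```text
t 11.1 pos [ 0.49645928 -0.14971502  0.1581173 ] F [-4.78616528  2.01967286 -0.14184136] w 0.00042918361226792855
shift [ 0.0105 -0.0009  0.0001] rot(turns) [-0.      0.0001  0.0001]
```

View pics/w6.png

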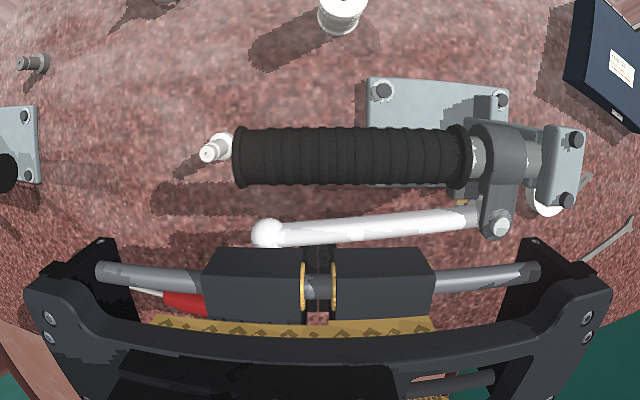

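The lever is nearly in, with its ball at (268,233). I continue in small steps.

drive_tool --plan '[{"rx":0.0,"ry":0.0,"rz":0.0,"x":0.003,"y":0.0,"z":0.0,"fingers":0.0},{"rx":0.0,"ry":0.0,"rz":0.0,"x":0.005,"y":0.0,"z":0.0,"fingers":0.0},{"rx":0.0,"ry":0.0,"rz":0.0,"x":0.007,"y":0.0,"z":0.0,"fingers":0.0},{"rx":0.0,"ry":0.0,"rz":0.0,"x":0.007,"y":0.0,"z":0.0,"fingers":0.0}]'

```text
time: 11.65
ee_pos: [0.5033, -0.1497, 0.1581]
eef_rot: [1.0, -0.01, -0.0, -0.0]
ft_force: [-4.6, 4.6, -0.4]
width: 0.0004
```

drive_tool --plan '[{"rx":0.0,"ry":0.0,"rz":0.0,"x":0.001,"y":0.0,"z":0.0,"fingers":0.0},{"rx":0.0,"ry":0.0,"rz":0.0,"x":0.001,"y":0.0,"z":0.0,"fingers":0.0}]'

```text
time: 11.9
ee_pos: [0.5042, -0.1496, 0.1581]
eef_rot: [1.0, -0.01, -0.0, -0.0]
ft_force: [-4.3, 3.7, -0.0]
width: 0.0005
```

drive_tool --plan '[{"rx":0.0,"ry":0.0,"rz":0.0,"x":0.001,"y":0.0,"z":0.0,"fingers":0.0},{"rx":0.0,"ry":0.0,"rz":0.0,"x":0.001,"y":0.0,"z":0.0,"fingers":0.0}]'

```text
time: 12.15
ee_pos: [0.5049, -0.1496, 0.1581]
eef_rot: [1.0, -0.01, -0.001, -0.0]
ft_force: [-6.8, 4.2, 1.7]
width: 0.0009
```

drive_tool --plan '[{"rx":0.0,"ry":0.0,"rz":0.0,"x":0.001,"y":0.0,"z":0.0,"fingers":0.0},{"rx":0.0,"ry":0.0,"rz":0.0,"x":0.0015,"y":0.0,"z":0.0,"fingers":0.0},{"rx":0.0,"ry":0.0,"rz":0.0,"x":0.0015,"y":0.0,"z":0.0,"fingers":0.0},{"rx":0.0,"ry":0.0,"rz":0.0,"x":0.0015,"y":0.0,"z":0.0,"fingers":0.0}]'

```text
time: 12.65
ee_pos: [0.5055, -0.1496, 0.158]
eef_rot: [1.0, -0.01, -0.002, -0.0]
ft_force: [-12.2, 4.9, 5.8]
width: 0.0006
```

Run:
```python
from h import *
go(.507,-.149,.158,-.02)
c=viewer.camera("wrist");cv2.imwrite(f"pics/w7.png",c["color"][:,:,::-1])
c=viewer.camera("side");cv2.imwrite(f"pics/s7.png",c["color"][:,:,::-1])
```

```text
t 12.65 pos [ 0.50546812 -0.14959115  0.15796802] F [-12.2440085    4.89868545   5.77947731] w 0.0006497544932615484
shift [ 0.0015 -0.0006 -0.    ] rot(turns) [-0.0001  0.0006  0.0001]
```

View pics/w7.png

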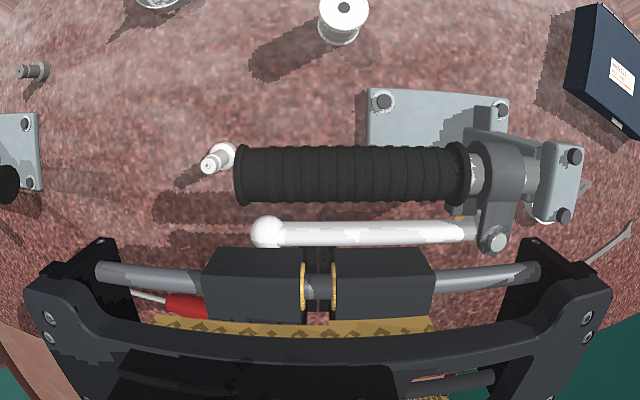

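View pics/s7.png

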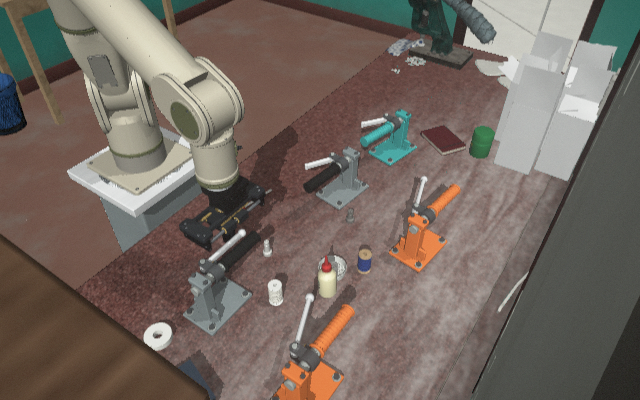

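The long lever is parallel to its bar and on its stop (ball at (268,232), gap to the bar visible). The short lever is out, and the loose things are unmoved. I hold a little to confirm the push is steady.

drive_tool --plan '[{"rx":0.0,"ry":0.0,"rz":0.0,"x":0.0,"y":0.0,"z":0.0,"fingers":0.0},{"rx":0.0,"ry":0.0,"rz":0.0,"x":0.0,"y":0.0,"z":0.0,"fingers":0.0},{"rx":0.0,"ry":0.0,"rz":0.0,"x":0.0,"y":0.0,"z":0.0,"fingers":0.0},{"rx":0.0,"ry":0.0,"rz":0.0,"x":0.0,"y":0.0,"z":0.0,"fingers":0.0}]'

```text
time: 13.25
ee_pos: [0.5055, -0.1496, 0.158]
eef_rot: [1.0, -0.01, -0.002, -0.0]
ft_force: [-11.2, 5.1, 6.2]
width: 0.0005
```

Run:
```python
from h import *
s=monitor.read_state(); print(s["time"],s["ft_force"],s["ee_pos"])
if 8<-s["ft_force"][0]<25: print(workorder.close_job())
```

```text
13.25 [-11.21010285   5.10254128   6.19330609] [ 0.50547495 -0.14956519  0.15796556]
the job is handed in; nothing more can be done
None
```

I pressed the grey short lever to its stop with the closed fingers at about 12 N and let it go. I then pressed the grey long lever to its stop and handed the job in at 13.3 s while holding it there. The hand-in reported no verdict.

- **Short lever:** the wrist picture showed it parallel to its bar on the stop screw, then back at its rest position after release.
- **Long lever:** at the end it was parallel to its bar with a clear gap. The push was steady at about 11 N along the pressing direction, with 5–6 N sideways and vertical components, probably friction.
- **Everything else:** the last side picture showed the loose things and the orange and turquoise look-alikes where they were. I judged this by eye and did not re-measure their positions.
- **Change from the description:** I pressed the long lever about 10 mm nearer the pivot than its pad point, to keep the fingers off the ball on its end.
- **One hiccup:** my first move call was rejected because its rows left out some fields. Nothing moved, and full rows worked from then on.

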